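Put the sample vials in their colour-coded stands

TASK

Put the three capped sample vials away in the vial stands on the bench: each vial goes upright inside the collar whose colour matches its cap - blue in blue, white in white, black in black. Set each one down on the floor of its stand rather than dropping it, and leave the turned metal parts and the spray bottle where they stand.

Things in the scene. Friction and masses are not known exactly. Their poses are not given: they have to be found in the camera images.
- vial_blue: Closed sample vial with a blue screw cap and a clear/white body, loose, standing upright on the bench: body 24 mm across up to a height of 41 mm, cap 26 mm across from 40 to 52 mm, 52 mm tall in all, about 30 g (20 to 45 g). Origin: centre of its underside; z along its axis to the cap. May be gripped by the cap or the body. Its neighbours' centres are at least 85 mm away.
- vial_white: Closed sample vial with a white screw cap and an orange body with a pale label, loose, standing upright on the bench: body 24 mm across up to a height of 41 mm, cap 26 mm across from 40 to 52 mm, 52 mm tall in all, about 30 g (20 to 45 g). Origin: centre of its underside; z along its axis to the cap. May be gripped by the cap or the body. Its neighbours' centres are at least 85 mm away.
- vial_black: Closed sample vial with a black screw cap and a white body, loose, standing upright on the bench: body 24 mm across up to a height of 41 mm, cap 26 mm across from 40 to 52 mm, 52 mm tall in all, about 30 g (20 to 45 g). Origin: centre of its underside; z along its axis to the cap. May be gripped by the cap or the body. Its neighbours' centres are at least 85 mm away.
- stand_blue: Vial stand, fixed to the bench: a round wooden foot 66 mm across and 4 mm thick, with a plain blue collar on it, 50 mm across outside, 40 mm inside, rising 8 mm above the foot (its top is 12 mm above the bench). The open round seat inside the collar is 40 mm wide, 8 mm deep, its floor 4 mm above the bench. Origin: centre of the underside, on the bench; z up.
- stand_white: Vial stand, fixed to the bench: a round wooden foot 66 mm across and 4 mm thick, with a plain white collar on it, 50 mm across outside, 40 mm inside, rising 8 mm above the foot (its top is 12 mm above the bench). The open round seat inside the collar is 40 mm wide, 8 mm deep, its floor 4 mm above the bench. Origin: centre of the underside, on the bench; z up.
- stand_black: Vial stand, fixed to the bench: a round wooden foot 66 mm across and 4 mm thick, with a plain black collar on it, 50 mm across outside, 40 mm inside, rising 8 mm above the foot (its top is 12 mm above the bench). The open round seat inside the collar is 40 mm wide, 8 mm deep, its floor 4 mm above the bench. Origin: centre of the underside, on the bench; z up.
- sleeve_bush: Bystander: grey turned metal sleeve with a step, 24 mm across, 22 mm tall, a hole in its top; loose. Leave it. Origin: centre of its underside.
- flange_bush: Bystander: grey turned metal bush with a wide flange at its foot, 28 mm across, 20 mm tall, a hole in its top; loose. Leave it. Origin: centre of its underside.
- cone: Bystander: grey turned metal cone with a flat top, 22 mm across, 26 mm tall; loose. Leave it. Origin: centre of its underside.
- cleaner_bottle: Bystander: white spray bottle with a blue pump and a blue label, 39 mm across, 122 mm tall, standing at the back of the work, loose. Leave it. Origin: centre of its underside.

How it is judged:
By the outcome, as a careful person would: the job done as asked, in the order asked, and still so for the second after the job is handed in, with the robot touching nothing.
It also fails if it takes over 83 s, if anything falls off the work surface, if the arm or the gripper's body presses on something with over 40 N, if the wrist force passes 120 N, or if a joint passes its speed limit or range.

ROBOT

A 7-joint arm with a two-finger parallel gripper is mounted at the origin on a cart in front of the work surface, level with it; the furniture and walls round the work are solid. World frame = base frame: x ahead of the robot, y to its left, z up, the work surface at z = 0. Lengths are in m, angles in degrees, forces in N, time in s.
With the tool pointing down it reaches from about 0.4 to 0.85 m from the base axis. Payload 10.4 kg.
Tool frame: the origin (TCP) lies at the very end of the fingers, on their centre line; the grasp point (between the pads) lies 19 mm behind it (robot.grip_point_offset is the z of the grasp point in the tool frame, in m); z points along the fingers, y is the line along which they close (so a half turn about z gives the same grasp; the last joint's range is limited). The gripper opens to 85 mm and grips with 20 to 120 N. Pads are 22 mm wide; open, the fingers measure 114 mm over their backs; the gripper's body (76 mm by 85 mm) begins 54 mm behind the grasp point. The pads swing forward as they close: fully open they stand 13 mm farther back than shut.
Start: joints at [-1.295, 19.034, -3.707, 83.658, 1.238, 77.344, -5.071], TCP at [0.625, 0, 0.231] pointing down, gripper open.
Joint ranges: [-148.97, 148.97], [-28.65, 121.19], [-84.17, 76.75], [9.2, 138.47], [-72.65, 252.65], [3.7, 117.97], [-149.18, 149.18]. Speed limits (degrees/s): [127.2, 127.2, 159.86, 159.86, 180, 180, 180].

INTERFACE

Orientations are given as [roll, pitch, yaw] about the fixed x, y, z axes, in that order (R = Rz(yaw) Ry(pitch) Rx(roll)).
In Python, from cell import robot gives the robot as it stands. The module is installed in compiled form; this text tells all that it offers.
- The arm moves only by the tool arm_command, never from a script. Its argument "steps" is a list of rows, each a list of 4 numbers: the shift along the tool's x, y, z in cm, then the turn about the tool's z in rad. A call has exactly 10 rows; each row shifts and turns the commanded pose from where the row before left it, along the tool's axes as they then stand; what a row does not reach is not made up. A row lasts 1/10 s, in which the tool goes at most 50 mm and 8.59 degrees, less where a joint would pass 70% of its speed; a pose out of reach is approached as far as the arm can. A call with a gripper value outside its range is refused whole. "grip" is the closure, from -1 (fully open) to 1 (shut), set as the call begins (left out, the last holds). The fingers move at their own pace and stop on an object; the grip force is fixed at half the most. Time passes only in rows, so rows that do not move let the fingers close, or fill a call up. It gives the time, the measured TCP pose, the force, the opening and the grip force at its end, in the units of the state.
- robot.observe(): the state, without advancing time (a new reading comes with each control period).
- robot.read_camera(name): name is "scene" or "side" or "wrist"; returns a dict with "color" (480x640x3 uint8, red, green, blue), "fx", "fy", "cx", "cy" (pixels), "R" (3x3) and "t" (3): a world point X has camera coordinates R X + t. Camera axes: x right, y down, z forward; pixel columns grow to the right and rows downward; lengths in m; the calibration is good to about 2 mm. A picture is of the moment at which its call begins. There is no depth.
- robot.job_done(): hands the job in; it is judged then, once.
The state is a dict: "clock": time; "joints": joint angles; "qvel": joint speeds; "effort": joint torques, N m; "ee_pos": TCP position; "ee_rot": TCP orientation; "ft_force": force on the tool from outside, world axes, zero at the start; "ft_torque": the same for the moment, N m; "grip_width": opening from 0.0 (shut) to 1.0 (fully open); "finger_force": force on a finger pad.
Only numpy, scipy, OpenCV 4.12 (cv2) and the standard library are available. Lean on these libraries where they do the work, as an engineer would, in place of code of your own. Each camera call takes 0.05 s, during which the arm holds its last target. There are 200 camera calls.

## Working session

There is one attempt and no reset: what is moved stays moved. The work goes in short steps, Python scripts to look and compute and a tool call to move; the robot and the scene stay as the last step left them, time stands still between calls to the robot, and variables do not carry over. Pictures are saved under pics/ and viewed, at most 14 in all, crops included, and the job is handed in when it is done.

Besides the shell and the picture viewer there is one more tool, called after "Request:" by a JSON object that holds its "method" and its "body". arm_command: Moves the arm, as the interface text tells. Its arguments: {"type":"object","properties":{"steps":{"type":"array"},"grip":{"type":"number"}},"required":["steps"]}

```bash
mkdir -p pics
cat > h.py <<'E'
import numpy as np, cv2
from cell import robot
def snap(cam,fn):
    c=robot.read_camera(cam); cv2.imwrite('pics/'+fn,c['color'][:,:,::-1]); np.savez('pics/'+fn+'.npz',**c); return c
def px2w(c,u,v,z):
    R=np.array(c['R']);t=np.array(c['t'])
    d=R.T@np.array([(u-c['cx'])/c['fx'],(v-c['cy'])/c['fy'],1]); o=-R.T@t
    return o+d*(z-o[2])/d[2]
E
python3 - <<'E'
from h import *
for n in ('scene','side','wrist'):
    c=snap(n,n+'0.png'); print(n,-np.array(c['R']).T@c['t'],c['fx'])
a=robot.observe(); print(a['ee_pos'],a['ee_rot'],a['clock'],a['grip_width'])
E
```

```text
scene [ 0.07855986 -0.60013225  0.65032852] 592.0541861597297
side [0.3389877  0.7894895  0.70640439] 609.6541923085356
wrist [0.62471787 0.08186489 0.37402852] 370.8228265694828
[ 6.24724745e-01 -3.78263601e-05  2.30723394e-01] [-1.79940085e+02  4.56361343e-03  8.99980485e+01] 0.15 0.99714417470481
```

View pics/scene0.png

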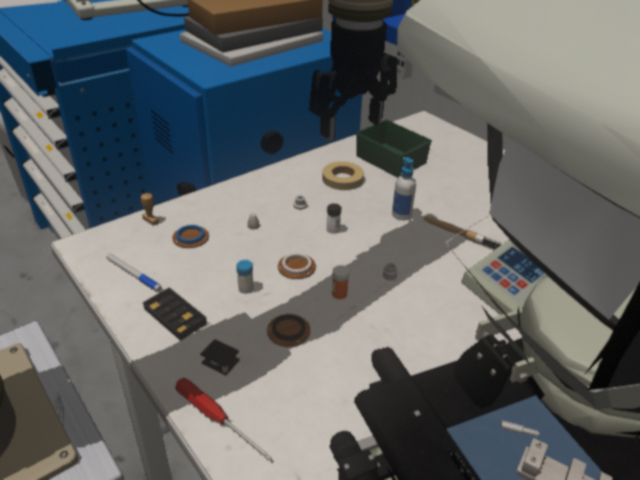

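View pics/wrist0.png

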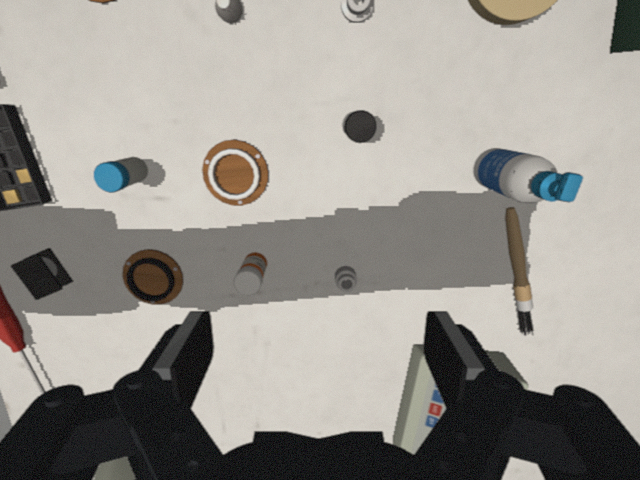

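The scene view has stands at blue (190,236), white (297,265) and black (289,330). The vial caps are at blue (245,266), white (340,271) and black (334,210). The wrist view shows blue cap (112,177), black cap (360,126), white cap (248,281), white stand (236,172) and black stand (153,277). The blue stand is outside the wrist view.

Run:
```python
from h import *
L=lambda n:np.load(f'pics/{n}0.png.npz')
s,w=L('scene'),L('wrist')
for n,a,b,z in [('vb',(245,265),(111,177),.052),('vw',(341,271),(248,281),.052),('vk',(334,210),(361,126),.052),('sb',(190.5,234.5),None,.012),('sw',(297,264),(236,172),.012),('sk',(289,328.5),(152,279),.012),('sleeve',(390,266),(346,275),.02),('cone',(253,217),(229,5),.026),('bottle',(407,161),None,.122),('flange',(300,199),(357,5),.02)]:
    print(n,px2w(s,*a,z)[:2].round(4),px2w(w,*b,z)[:2].round(4) if b else '')
```

```text
vb [0.4417 0.0252] [0.4447 0.029 ]
vw [ 0.5546 -0.0753] [ 0.5575 -0.0704]
vk [0.6523 0.0617] [0.6602 0.0712]
sb [0.4333 0.1964] 
sw [0.538  0.0177] [0.5447 0.0272]
sk [ 0.4396 -0.0958] [ 0.4465 -0.0868]
sleeve [ 0.6544 -0.0856] [ 0.6535 -0.0787]
cone [0.5427 0.1597] [0.5519 0.1651]
bottle [0.7907 0.0281] 
flange [0.6535 0.1647] [0.657  0.1664]
```

View pics/side0.png

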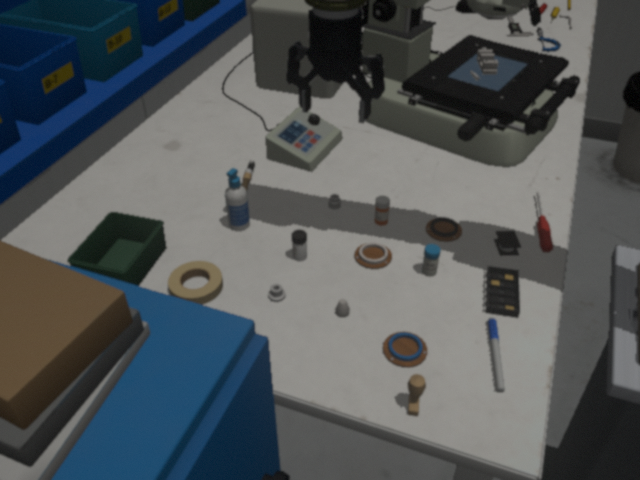

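The side view agrees on the layout: blue cap (432,249), white cap (381,200), black cap (300,235), stands at (405,347), (373,253) and (444,228). I'll move above the blue vial for a close look.

Request:
{"method": "arm_command", "body": {"steps": [[0.3, -2, -1, 0], [0.3, -2, 1, 0], [0.3, -2, 1, 0], [0.3, -2, 1, 0], [0.3, -2, 1, 0], [0.3, -2, 1, 0], [0.3, -2, 2, 0], [0.3, -2, 2, 0], [0.3, -2, 2, 0], [0, 0, 0, 0]], "grip": -1}}

```text
clock: 1.15
ee_pos: [0.4414, 0.027, 0.1287]
ee_rot: [-179.7, 0.0, 90.0]
ft_force: [-0.3, 0.4, 0.0]
grip_width: 1.003
finger_force: 0.0
```

Run:
```python
from h import *
s=np.load('pics/side0.png.npz')
for n,a,z in [('vb',(432,248),.052),('vw',(382,200),.052),('vk',(300,235),.052),('sb',(405,346),.012),('sw',(374,252),.012),('sk',(444,227),.012)]: print(n,px2w(s,*a,z)[:2].round(4))
c=snap('wrist','w1.png'); a=robot.observe(); print(a['ee_pos'],a['ee_rot'],a['clock'],a['ft_force'])
```

```text
vb [0.4417 0.0282]
vw [ 0.5555 -0.0685]
vk [0.6555 0.0739]
sb [0.4349 0.2087]
sw [0.5386 0.0271]
sk [ 0.441  -0.0824]
[0.44357802 0.02696906 0.13041521] [-1.79877663e+02  2.19724145e-02  9.00281500e+01] 1.2 [ 0.78696174 -0.35114855  0.42026219]
```

View pics/w1.png

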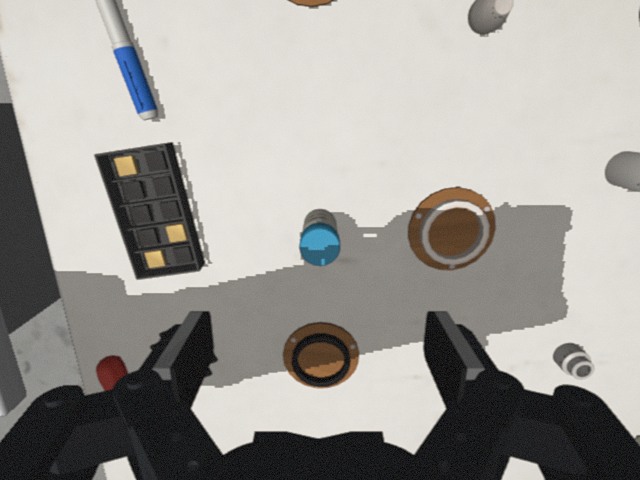

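The blue cap is centred at about (320,245), and the white (456,232) and black (322,359) collars are also in view.

Run:
```python
from h import *
s=np.load('pics/w1.png.npz')
for n,a,z in [('vb',(320,245),.052),('sw',(456,232),.012),('sk',(321.5,359),.012)]: print(n,px2w(s,*a,z)[:2].round(4))
print(robot.observe()['ee_pos'])
```

```text
vb [0.4422 0.0297]
sw [0.5422 0.0256]
sk [ 0.4436 -0.0856]
[0.44357802 0.02696906 0.13041521]
```

Request:
{"method": "arm_command", "body": {"steps": [[0.2, -0.2, 1, 0], [0, 0, 1.5, 0], [0, 0, 2, 0], [0, 0, 2, 0], [0, 0, 1.5, 0], [0, 0, 1, 0], [0, 0, 0.8, 0], [0, 0, 0.5, 0], [0, 0, 0.2, 0], [0, 0, 0, 0]]}}

```text
clock: 2.2
ee_pos: [0.4432, 0.029, 0.0265]
ee_rot: [180.0, -0.0, 90.0]
ft_force: [-0.2, -0.4, -0.3]
grip_width: 0.999
finger_force: 0.0
```

Request:
{"method": "arm_command", "body": {"steps": [[0, 0, 0, 0], [0, 0, 0, 0], [0, 0, 0, 0], [0, 0, 0, 0], [0, 0, 0, 0], [0, 0, 0, 0], [0, 0, 0, 0], [0, 0, 0, 0], [0, 0, 0, 0], [0, 0, 0, 0]], "grip": 1}}

```text
clock: 3.2
ee_pos: [0.4431, 0.0291, 0.0266]
ee_rot: [180.0, -0.0, 90.0]
ft_force: [-2.0, -1.2, 6.0]
grip_width: 0.28
finger_force: 58.5
```

Request:
{"method": "arm_command", "body": {"steps": [[0, 0, -0.5, 0], [0, 0, -1, 0], [0, 0, -2, 0], [0, 0, -2, 0], [2, 0, -1.5, 0], [3, 0, 0, 0], [3, 0, 0, 0], [3, 0, 0, 0], [2, 0, 0, 0], [0, 0, 0, 0]]}}

```text
clock: 4.2
ee_pos: [0.4428, 0.1621, 0.0972]
ee_rot: [180.0, -0.1, 90.2]
ft_force: [0.7, -0.5, 0.1]
grip_width: 0.275
finger_force: 58.8
```

Run:
```python
from h import *
s=np.load('pics/side0.png.npz')
print('stamp',px2w(s,412,408,0).round(3),px2w(s,417,380,.04).round(3))
c=snap('wrist','w2.png'); a=robot.observe(); print(a['ee_pos'],a['ee_rot'],a['grip_width'],a['finger_force'],a['ft_force'])
```

```text
stamp [0.4   0.299 0.   ] [0.401 0.283 0.04 ]
[0.44295765 0.16014926 0.09693658] [ 1.79968783e+02 -2.21606290e-02  9.01360214e+01] 0.27743944412642463 58.77004469744861 [-0.05798942  0.04681932 -1.02581784]
```

View pics/w2.png

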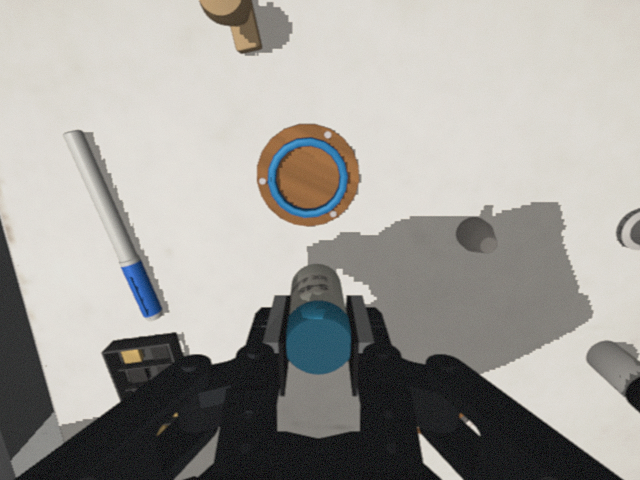

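The vial is held upright by its cap, at (319,338), and the blue collar centre is at (309,177). The stamp, at (230,10), is well clear.

Run:
```python
from h import *
s=np.load('pics/w2.png.npz')
print(px2w(s,308.5,178,.012).round(4))
for z in (.115,.12,.125): print(px2w(s,319,338,z).round(4))
```

```text
[0.4368 0.2058 0.012 ]
[0.4431 0.1599 0.115 ]
[0.443  0.1632 0.12  ]
[0.443  0.1666 0.125 ]
```

Request:
{"method": "arm_command", "body": {"steps": [[2, -0.3, 0, 0], [2, -0.3, 0, 0], [0.5, 0, 1, 0], [0, 0, 1.5, 0], [0, 0, 1.5, 0], [0, 0, 1, 0], [0, 0, 0.5, 0], [0, 0, 0.4, 0], [0, 0, 0.3, 0], [0, 0, 0, 0]]}}

```text
clock: 5.25
ee_pos: [0.4371, 0.2039, 0.0343]
ee_rot: [180.0, 0.0, 90.0]
ft_force: [-0.7, 0.5, 0.7]
grip_width: 0.278
finger_force: 58.8
```

Run:
```python
from h import *
c=snap('wrist','w3.png'); a=robot.observe(); print(a['ee_pos'],a['ee_rot'],a['grip_width'],a['finger_force'],a['ft_force'])
```

```text
[0.43717219 0.20405054 0.03450598] [ 1.79979347e+02 -4.80275215e-03  9.00057232e+01] 0.2750765561435424 58.76689720025752 [-0.43224895  0.44276408  0.3726045 ]
```

View pics/w3.png

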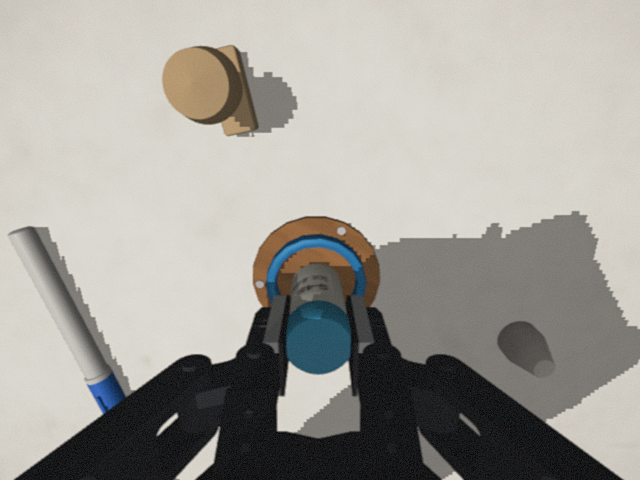

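The vial is inside the blue collar, a few mm above its floor. I'll lower it gently.

Request:
{"method": "arm_command", "body": {"steps": [[0.1, 0, 0.1, 0], [0, 0, 0.1, 0], [0, 0, 0.1, 0], [0, 0, 0.05, 0], [0, 0, 0.05, 0], [0, 0, 0, 0], [0, 0, 0, 0], [0, 0, 0, 0], [0, 0, 0, 0], [0, 0, 0, 0]]}}

```text
clock: 6.3
ee_pos: [0.4371, 0.2051, 0.0307]
ee_rot: [180.0, -0.0, 90.0]
ft_force: [-1.9, -1.4, 5.4]
grip_width: 0.274
finger_force: 59.5
```

Request:
{"method": "arm_command", "body": {"steps": [[0, 0, 0, 0], [0, 0, 0, 0], [0, 0, 0, 0], [0, 0, 0, 0], [0, 0, 0, 0], [0, 0, 0, 0], [0, 0, 0, 0], [0, 0, -0.5, 0], [0, 0, -1, 0], [0, 0, -2, 0]], "grip": -1}}

```text
clock: 7.3
ee_pos: [0.4363, 0.2047, 0.0654]
ee_rot: [-179.9, 0.0, 90.0]
ft_force: [0.7, 0.5, -0.3]
grip_width: 0.997
finger_force: 0.0
```

Request:
{"method": "arm_command", "body": {"steps": [[0, 0, -3, 0], [0, 0, -3, 0], [-2, 0.5, -1, 0], [-3, 1.5, 0, 0], [-4, 1.5, 0, 0], [-4, 1.5, 0, 0], [-4, 1.5, 0, 0], [-4, 1.5, 0, 0], [-3, 1.5, 0, 0], [0, 0, 0, 0]]}}

```text
clock: 8.3
ee_pos: [0.5332, -0.0402, 0.1362]
ee_rot: [179.9, 0.1, 89.6]
ft_force: [0.1, -0.3, 0.2]
grip_width: 1.002
finger_force: 0.0
```

Run:
```python
from h import *
c=snap('wrist','w4.png'); a=robot.observe(); print(a['ee_pos'],a['ee_rot'],a['clock'])
```

```text
[ 0.53254969 -0.03723481  0.13603781] [1.79954494e+02 1.59426052e-02 8.97710069e+01] 8.35
```

View pics/w4.png

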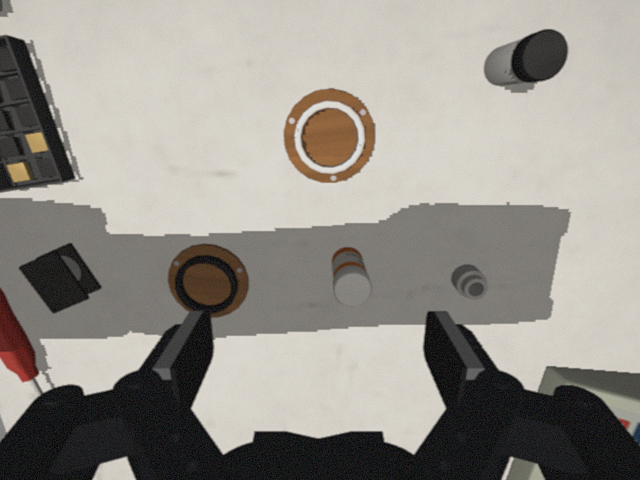

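The white cap top is at (352,288). The white collar is at (330,136), the black collar at (206,283), the black cap at (543,55) and the sleeve at (470,280).

Run:
```python
from h import *
s=np.load('pics/w4.png.npz')
for n,a,z in [('vw',(352,287),.052),('sw',(330,136),.012),('sk',(206.5,284),.012),('sl',(470,281),.02),('vk',(543,55),.052)]: print(n,px2w(s,*a,z)[:2].round(4))
print(robot.observe()['ee_pos'],robot.observe()['ee_rot'])
```

```text
vw [ 0.5561 -0.0708]
sw [0.5422 0.0259]
sk [ 0.4443 -0.0869]
sl [ 0.6501 -0.0823]
vk [0.6591 0.0709]
[ 0.53254969 -0.03723481  0.13603781] [1.79954494e+02 1.59426052e-02 8.97710069e+01]
```

Request:
{"method": "arm_command", "body": {"steps": [[-1.7, 1.2, 0, 0], [-1.7, 1.1, 1, 0], [0, 0, 2, 0], [0, 0, 2, 0], [0, 0, 2, 0], [0, 0, 2, 0], [0, 0, 1.2, 0], [0, 0, 0.5, 0], [0, 0, 0.2, 0], [0, 0, 0, 0]]}}

```text
clock: 9.35
ee_pos: [0.5554, -0.0688, 0.027]
ee_rot: [179.9, -0.0, 90.0]
ft_force: [-0.6, -0.4, -0.3]
grip_width: 0.999
finger_force: 0.0
```

Request:
{"method": "arm_command", "body": {"steps": [[-0.2, 0, 0, 0], [0, 0, 0, 0], [0, 0, 0, 0], [0, 0, 0, 0], [0, 0, 0, 0], [0, 0, 0, 0], [0, 0, 0, 0], [0, 0, 0, 0], [0, 0, 0, 0], [0, 0, 0, 0]], "grip": 1}}

```text
clock: 10.35
ee_pos: [0.5554, -0.071, 0.0266]
ee_rot: [180.0, -0.0, 90.0]
ft_force: [1.2, 0.1, 5.5]
grip_width: 0.283
finger_force: 58.9
```

Request:
{"method": "arm_command", "body": {"steps": [[0, 0, -0.5, 0], [0, 0, -1, 0], [0, 0, -2, 0], [0, 0, -2, 0], [1, 0, -0.5, 0], [2, -0.3, 0, 0], [3, -0.5, 0, 0], [2.5, -0.5, 0, 0], [1, 0, 0, 0], [0, 0, 0, 0]]}}

```text
clock: 11.35
ee_pos: [0.5418, 0.0259, 0.0861]
ee_rot: [-180.0, -0.0, 90.2]
ft_force: [-0.5, -0.3, -0.5]
grip_width: 0.275
finger_force: 58.8
```

Run:
```python
from h import *
c=snap('wrist','w5.png'); a=robot.observe(); print(a['ee_pos'],a['ee_rot'],a['clock'])
```

```text
[0.54199352 0.02414319 0.08612863] [-1.79989310e+02  1.40581375e-02  9.00579408e+01] 11.4
```

View pics/w5.png

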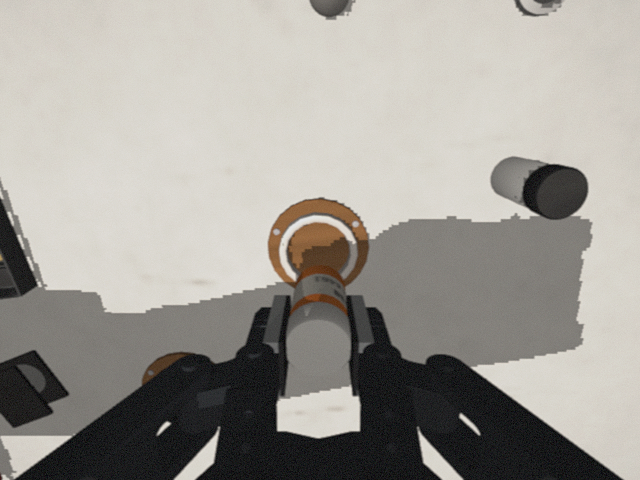

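The white-capped vial is held upright at (318,340), with the white collar directly beyond it at (318,250). I'll lower it into the seat.

Request:
{"method": "arm_command", "body": {"steps": [[0.1, 0, 0.8, 0], [0, 0, 1.2, 0], [0, 0, 1.2, 0], [0, 0, 1, 0], [0, 0, 0.6, 0], [0, 0, 0.3, 0], [0, 0, 0.1, 0], [0, 0, 0.1, 0], [0, 0, 0, 0], [0, 0, 0, 0]]}}

```text
clock: 12.4
ee_pos: [0.5423, 0.0251, 0.0337]
ee_rot: [180.0, -0.0, 90.0]
ft_force: [0.4, 0.0, 0.1]
grip_width: 0.274
finger_force: 58.8
```

Request:
{"method": "arm_command", "body": {"steps": [[0, 0, 0.1, 0], [0, 0, 0.1, 0], [0, 0, 0.05, 0], [0, 0, 0, 0], [0, 0, 0, 0], [0, 0, 0, 0], [0, 0, 0, 0], [0, 0, 0, 0], [0, 0, 0, 0], [0, 0, 0, 0]]}}

```text
clock: 13.4
ee_pos: [0.5421, 0.025, 0.0309]
ee_rot: [180.0, -0.0, 90.0]
ft_force: [0.2, -0.1, -0.3]
grip_width: 0.279
finger_force: 58.8
```

Request:
{"method": "arm_command", "body": {"steps": [[0, 0, 0.05, 0], [0, 0, 0.05, 0], [0, 0, 0, 0], [0, 0, 0, 0], [0, 0, 0, 0], [0, 0, 0, 0], [0, 0, 0, 0], [0, 0, 0, 0], [0, 0, 0, 0], [0, 0, 0, 0]]}}

```text
clock: 14.4
ee_pos: [0.5423, 0.0251, 0.0306]
ee_rot: [180.0, -0.0, 90.0]
ft_force: [-2.5, -1.4, 8.6]
grip_width: 0.271
finger_force: 59.0
```

Request:
{"method": "arm_command", "body": {"steps": [[0, 0, 0, 0], [0, 0, 0, 0], [0, 0, 0, 0], [0, 0, 0, 0], [0, 0, 0, 0], [0, 0, 0, 0], [0, 0, 0, 0], [0, 0, -0.5, 0], [0, 0, -1, 0], [0, 0, -2, 0]], "grip": -1}}

```text
clock: 15.4
ee_pos: [0.5413, 0.025, 0.0648]
ee_rot: [-179.9, 0.0, 90.0]
ft_force: [1.2, 0.6, 0.0]
grip_width: 0.996
finger_force: 0.0
```

Request:
{"method": "arm_command", "body": {"steps": [[0, 0, -2, 0], [0, 0, -3, 0], [0, 1, -1, 0], [1, 2, 0, 0], [1, 2.5, 0, 0], [1, 2.5, 0, 0], [1, 2.2, 0, 0], [0.6, 1.5, 0, 0], [0, 0, 0, 0], [0, 0, 0, 0]]}}

```text
clock: 16.4
ee_pos: [0.6588, 0.0708, 0.1252]
ee_rot: [180.0, 0.0, 90.0]
ft_force: [-0.2, -0.4, 0.3]
grip_width: 1.001
finger_force: 0.0
```

Run:
```python
from h import *
c=snap('wrist','w6.png'); a=robot.observe(); print(a['ee_pos'],a['ee_rot'],a['clock'])
```

```text
[0.65848771 0.07049813 0.12519884] [-1.79994959e+02  1.41074754e-02  8.99791228e+01] 16.45
```

View pics/w6.png

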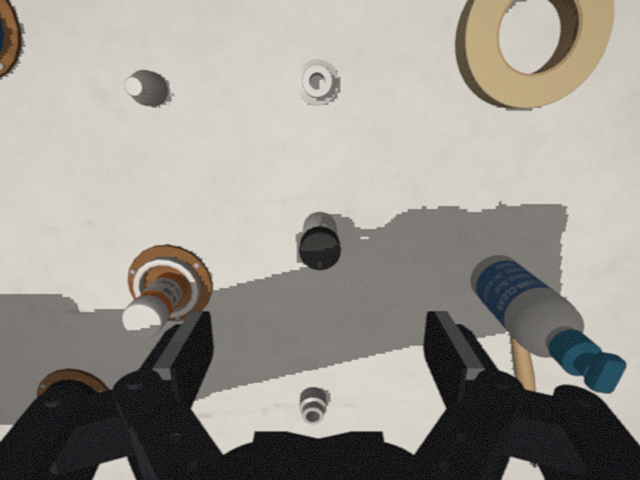

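The black cap is at (320,248), centred between the fingers. The white-capped vial stands upright in its collar, and the spray bottle is clear on the right.

Run:
```python
from h import *
s=np.load('pics/w6.png.npz'); print(px2w(s,320,248,.052))
```

```text
[0.65986402 0.07283768 0.052     ]
```

Request:
{"method": "arm_command", "body": {"steps": [[0, 0, 1, 0], [0, 0, 2, 0], [0, 0, 2, 0], [0, 0, 2, 0], [0, 0, 1.2, 0], [0, 0, 0.8, 0], [0, 0, 0.5, 0], [0, 0, 0.3, 0], [0, 0, 0, 0], [0, 0, 0, 0]]}}

```text
clock: 17.45
ee_pos: [0.6594, 0.0711, 0.0275]
ee_rot: [179.9, -0.0, 90.0]
ft_force: [-0.5, -0.1, -0.4]
grip_width: 1.003
finger_force: 0.0
```

Request:
{"method": "arm_command", "body": {"steps": [[0, 0, 0, 0], [0, 0, 0, 0], [0, 0, 0, 0], [0, 0, 0, 0], [0, 0, 0, 0], [0, 0, 0, 0], [0, 0, 0, 0], [0, 0, 0, 0], [0, 0, 0, 0], [0, 0, 0, 0]], "grip": 1}}

```text
clock: 18.45
ee_pos: [0.6593, 0.0711, 0.0271]
ee_rot: [180.0, -0.0, 90.0]
ft_force: [-0.7, -0.5, 5.2]
grip_width: 0.279
finger_force: 59.0
```

Request:
{"method": "arm_command", "body": {"steps": [[0, 0, -0.5, 0], [0, 0, -1, 0], [0, 0, -2, 0], [0, 0, -3, 0], [0, 0, -3, 0], [0, 0, -0.5, 0], [-1, -2, 0, 0], [-2, -3, 0, 0], [-2, -3, 0, 0], [-2, -3, 0, 0]]}}

```text
clock: 19.45
ee_pos: [0.5475, 0.0003, 0.1265]
ee_rot: [-180.0, 0.0, 90.0]
ft_force: [0.8, -0.2, 0.3]
grip_width: 0.275
finger_force: 58.9
```

Request:
{"method": "arm_command", "body": {"steps": [[-2, -3, 0, 0], [-2, -3, 0, 0], [-2, -2, 0, 0], [-2, -1.5, 0, 0], [-0.7, -0.9, 1, 0], [0, 0, 1.5, 0], [0, 0, 1, 0], [0, 0, 0.5, 0], [0, 0, 0, 0], [0, 0, 0, 0]]}}

```text
clock: 20.45
ee_pos: [0.4454, -0.0856, 0.0869]
ee_rot: [180.0, -0.0, 90.0]
ft_force: [0.1, 0.2, -1.3]
grip_width: 0.279
finger_force: 58.9
```

Run:
```python
from h import *
c=snap('wrist','w7.png'); a=robot.observe(); print(a['ee_pos'],a['ee_rot'],a['clock'])
```

```text
[ 0.44546647 -0.08573469  0.08712422] [ 1.79970079e+02 -6.11051450e-04  9.00288716e+01] 20.5
```

View pics/w7.png

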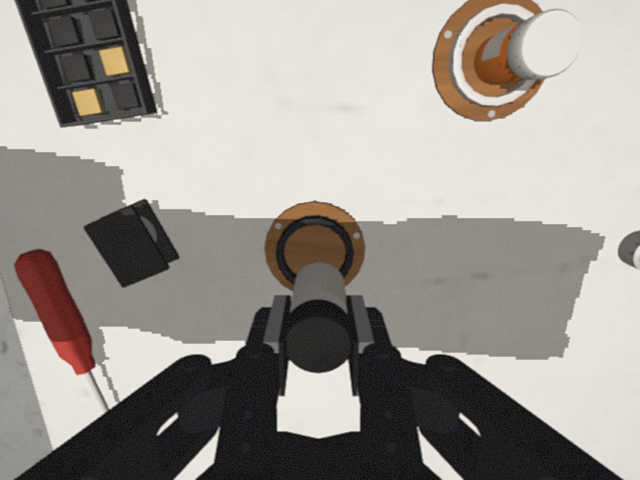

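The black-capped vial is held upright at (318,338), with the black collar beyond it at (314,253). I'll shift 1 mm and lower it.

Request:
{"method": "arm_command", "body": {"steps": [[-0.1, -0.1, 0.8, 0], [0, 0, 1.2, 0], [0, 0, 1.2, 0], [0, 0, 1, 0], [0, 0, 0.6, 0], [0, 0, 0.3, 0], [0, 0, 0.1, 0], [0, 0, 0.1, 0], [0, 0, 0, 0], [0, 0, 0, 0]]}}

```text
clock: 21.5
ee_pos: [0.4443, -0.087, 0.0341]
ee_rot: [180.0, 0.0, 90.0]
ft_force: [0.5, 0.5, -0.1]
grip_width: 0.275
finger_force: 58.9
```

Request:
{"method": "arm_command", "body": {"steps": [[0, 0, 0.1, 0], [0, 0, 0.1, 0], [0, 0, 0.05, 0], [0, 0, 0.05, 0], [0, 0, 0, 0], [0, 0, 0, 0], [0, 0, 0, 0], [0, 0, 0, 0], [0, 0, 0, 0], [0, 0, 0, 0]]}}

```text
clock: 22.5
ee_pos: [0.4441, -0.087, 0.031]
ee_rot: [180.0, -0.0, 90.0]
ft_force: [-1.5, 0.4, 5.6]
grip_width: 0.275
finger_force: 59.3
```

Request:
{"method": "arm_command", "body": {"steps": [[0, 0, 0, 0], [0, 0, 0, 0], [0, 0, 0, 0], [0, 0, 0, 0], [0, 0, 0, 0], [0, 0, 0, 0], [0, 0, 0, 0], [0, 0, -0.5, 0], [0, 0, -1, 0], [0, 0, -2, 0]], "grip": -1}}

```text
clock: 23.5
ee_pos: [0.4432, -0.0869, 0.0659]
ee_rot: [-179.9, -0.0, 90.0]
ft_force: [0.3, -1.0, -0.2]
grip_width: 1.003
finger_force: 0.0
```

Request:
{"method": "arm_command", "body": {"steps": [[0, 0, -3, 0], [0, 0, -3, 0], [0, 0, -3, 0], [0, 1, -3, 0], [0, 2, -2, 0], [0, 2, 0, 0], [0, 2, 0, 0], [0, 2, 0, 0], [0, 1, 0, 0], [0, 0, 0, 0]]}}

```text
clock: 24.5
ee_pos: [0.5445, -0.0868, 0.206]
ee_rot: [180.0, -0.0, 90.0]
ft_force: [-0.5, 0.6, 0.4]
grip_width: 1.003
finger_force: 0.0
```

Run:
```python
from h import *
c=snap('side','s8.png')
```

```text
(no output)
```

View pics/s8.png

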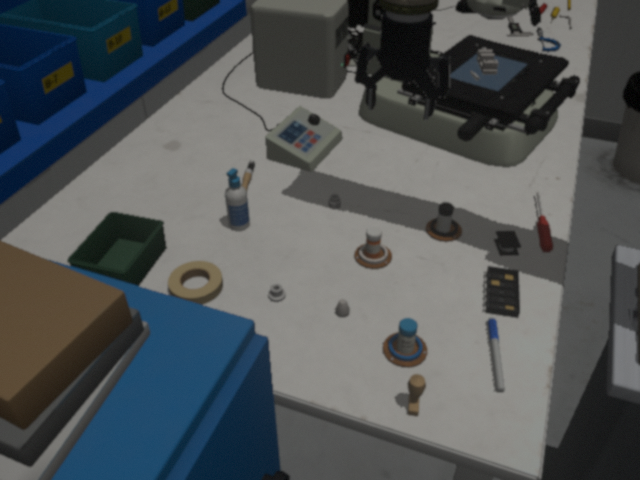

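All three vials stand upright in their matching collars: blue (406,340), white (373,243), black (445,218). The metal parts and spray bottle look unmoved.

```bash
python3 -c "
from cell import robot
print(robot.job_done())"
```

```text
the job is handed in; nothing more can be done
None
```

The job is handed in at about 25 s on the robot's clock: all three vials stand upright in their matching collars, each set down on its stand's floor, and the metal parts and spray bottle were left alone.

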